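# Clamp the insulation board in the cutting jig

## Robot

A 6-joint arm with a two-finger parallel gripper is mounted at the origin on the work surface. World frame = base frame: x ahead of the robot, y to its left, z up, the work surface at z = 0. Lengths are in m, angles in rad, forces in N, time in s.
With the tool pointing down it reaches from about 0.25 to 0.725 m from the base axis. Payload 4 kg.
Tool frame: the origin (TCP) lies on the centre line of the jaws, within the pads' length; the fingertips stand ahead of it and the grasp point (between the pads) lies 11 mm behind it (bot.tip_extent is the z of the fingertips in the tool frame, in m); z points along the fingers, y is the direction in which the jaws open and shut (so a half turn about z gives the same grasp; the last joint's range is limited). The gripper opens to 85 mm and grips with 20 to 120 N. Pads are 22 mm wide; open, the fingers measure 114 mm over their backs; the gripper's body (76 mm by 85 mm) begins 54 mm behind the grasp point. The pads swing forward as they close: fully open they stand 13 mm farther back than shut.
Start: joints at [-1.137, 0.241, 0.005, 1.335, 0, 1.571], TCP at [0.21, -0.454, 0.239] pointing down, gripper open.
Joint ranges: [-2.72, 2.72], [-1.05, 1.87], [-1.09, 1.28], [-1.99, 2.15], [-1.42, 1.44], [-3.14, 3.14]. Speed limits (rad/s): [2.79, 2.79, 3.14, 3.14, 3.14, 3.14].

## Interface

Orientations are given as a unit quaternion [x, y, z, w].
In Python, from workcell import bot gives the robot as it stands.
- The arm moves only by the shell command python3 -m jog 'ROWS'. ROWS is JSON, a list that holds one entry, the list of rows, each a list of 7 numbers: the shift along the world's x, y, z in m, then the turn, a rotation vector about the world's x, y, z in degrees, then the closure in counts, from 0 (fully open) to 255 (shut). In form: [[[tx, ty, tz, ax, ay, az, fingers], ...]]. A call has 1 to 10 rows; each row is the pose to reach, as a shift and turn from the pose commanded when the call began; what a row does not reach only later rows make up. A row lasts 1/12 s, in which the tool goes at most 41.7 mm and 7.16 degrees, less where a joint would pass 70% of its speed; a pose out of reach is approached as far as the arm can. A call with a gripper value outside its range is refused whole. The fingers move at their own pace and stop on an object; the grip force is fixed at half the most. Time passes only in rows, so rows that repeat a pose let the fingers close. It gives the time, the measured TCP pose, the force and the opening at its end, in the units of the state.
- bot.get_obs(): the state, without advancing time (a new reading comes with each control period).
- bot.camera(name): name is "side" or "top"; returns the picture (480x640x3 uint8, blue, green, red); there is no depth.
- bot.camera_model(name): a dict with "K" (3x3 intrinsics, pixels), "T" (4x4, takes a point from camera to world coordinates). Camera axes: x right, y down, z forward; pixel columns grow to the right and rows downward; lengths in m; the calibration is good to about 2 mm. A picture is of the moment at which its call begins. camera_model takes no time and is no camera call.
- bot.job_done(): hands the job in, once; it reports no verdict.
The state is a dict: "clock": time; "joint_pos": joint angles; "joint_vel": joint speeds; "tau": joint torques, N m; "eef_pos": TCP position; "tool_rot": TCP orientation; "ft_force": force on the tool from outside, world axes, zero at the start; "ft_torque": the same for the moment, N m; "grip_width": finger opening in m.
Only numpy, scipy, OpenCV 4.12 (cv2) and the standard library are available. Lean on these libraries where they do the work, as an engineer would, in place of code of your own. Each camera call takes 0.05 s, during which the arm holds its last target. There are 200 camera calls.

## Task

Clamp the insulation board for cutting: with a fingertip, push the aluminium straightedge bar round until its side notch is fully home on the upright stud, then spin the loose wing nut down clockwise with fingertip strokes against its wings until it stops, finger-tight, on the bar. Only push: do not pinch or force the nut, leave the board, the tape measure, the knife and the marker where they lie, and finish clear of everything.

Things in the scene. Friction and masses are not known exactly. Their poses are not given: they have to be found in the camera images.
- jig: Plywood jig screwed to the table; baseboard 18 mm thick. Origin on the stud's axis at table height; x runs from stud to pivot, z up. Baseboard x -70 to 400, y -190 to 190 mm. M12 stud (top 82 mm above the table) at the origin on a 46 mm square packer, top 38 mm; the bar's upright pivot bolt at x 340, y 0 on a like packer. A 36 mm high fence lies across at x 286 to 308.
- bar_notch (a point): Middle of the 15 mm wide notch in the side of the aluminium bar, half-way up the bar, 340 mm from its pivot. The notch opens to this point's -y; home on the stud when this point is on the stud's axis (hard stop). Starts 75 to 141 mm away towards the jig's +y (bar open 0.22 to 0.42 rad). Bar 40 mm wide, 12 thick, underside 39 and top 51 above the table, ending 40 mm past the notch.
- bar_push (a point): Point half-way up the bar's outer long edge (+y side), 285 mm along it from the pivot, 20 mm off its centre line. Pushing along this point's -y closes the bar; axes are the jig's when closed. About 2 N here moves it slowly, more if faster; it stays where left. Below is only the baseboard when closed: the board begins 81 mm nearer the pivot, the stud's packer 32 mm the other way.
- nut_turn (a joint): Angle still to turn on the wing nut, rad. 0 = seated finger-tight on the bar (a stop that gives a little, about 3 N a mm at the wing); positive = backed off (anticlockwise from above, and raised 1.75 mm a turn). Starts at 5.5 to 9.5. Turns freely: under 0.05 N m, no spring, and stays where it is left. A push of 5 to 10 N on a wing seats it; over 40 N forces it.
- wing_nut: Steel flanged wing nut on the stud. Origin on its axis under the flange (51 mm above the table when seated). x points along one wing, the other is opposite. 68 mm over the tips; wings are upright paddles 6 mm thick, 11 to 34 mm from the axis, 10 to 33 mm above the origin. Flange 30 mm wide, 4 mm high; hub 23 mm wide, 18 mm high; the stud comes out between the wings.
- nut_wings (a point): On the nut's axis, at the mid-height of the wings, 21.5 mm above the nut's origin; axes as the nut's.
- wing_tip (a point): Outer tip of the wing on the nut's +x side, mid-height, 34 mm from the axis.
- board_center (a point): Centre of the loose foil-faced rigid insulation board, 150 (jig x) x 340 x 20 mm, lying flat on the jig under the bar with its top 38 mm above the table. To be left in place.
- knife: Yellow snap-off knife, blade in, 170 x 20 x 17 mm, lying on the board; origin under its middle, x along it. To be left in place.
- tape: Black tape measure, 68 x 34 x 62 mm, standing on the jig's -y side; origin under its middle. To be left in place.
- marker: Red marker pen with black cap, 135 x 13 mm, lying on the table to the jig's +y side; origin under its middle, x along it. To be left in place.

How it is judged:
On the way, in this order (a step that is already met when the one before it is completed fails the run):
1. the bar is pushed home on the stud while the nut is still backed off (horizontal distance between bar_notch and jig below 0.006 m and value of joint nut_turn above 2 rad), for 0.2 s.
2. the wing nut is run down onto the bar (value of joint nut_turn below 0.2 rad and horizontal distance between bar_notch and jig below 0.01 m), for 0.2 s.
At the end, for the whole second after the job is handed in: The bar's notch is home on the stud (notch centre within 10 mm of the stud's axis), the wing nut is seated on it (within 0.2 rad of its stop), and the board (15 mm), knife, tape measure and marker (20 mm each) lie where they were (all of step 2 and distance of board_center from where it was at the start of the episode below 0.015 m and distance of each of knife, tape, marker from where it was at the start of the episode below 0.02 m); the robot touches nothing.
It fails at once if the board, knife, tape measure or marker is shoved, lifted or carried (more than 15 mm for the board, 20 mm for the others) (distance of board_center from where it was at the start of the episode above 0.015 m or distance of any of knife, tape, marker from where it was at the start of the episode above 0.02 m).
It fails at once if the wing nut is pinched or forced (over 40 N between fingers and nut) (contact force between the fingers and wing_nut above 40 N).
It also fails if it takes over 72 s, if anything falls off the work surface, if the arm or the gripper's body presses on something with over 40 N, if the wrist force passes 120 N, or if a joint passes its speed limit or range.

## Working session

There is one attempt and no reset: what is moved stays moved. The work goes in short steps, Python scripts to look and compute and a shell command to move; the robot and the scene stay as the last step left them, time stands still between calls to the robot, and variables do not carry over. Pictures are saved under pics/ and viewed, about 8 in all and at most 12, crops included, and the job is handed in when it is done.

```bash
mkdir -p pics; ls
python3 - <<'E'
from workcell import bot
import cv2,numpy as np
for n in("top","side"):
    cv2.imwrite(f"pics/{n}0.png",bot.camera(n)); m=bot.camera_model(n); print(n,np.round(m["K"],1).tolist(),np.round(m["T"],3).tolist())
print(bot.get_obs(),bot.tip_extent)
E
```

```text
pics
top [[455.9, 0.0, 316.5], [0.0, 455.9, 240.4], [0.0, 0.0, 1.0]] [[-0.005, -0.992, 0.127, 0.468], [-1.0, 0.008, 0.018, 0.044], [-0.019, -0.127, -0.992, 0.999], [0.0, 0.0, 0.0, 1.0]]
side [[446.9, 0.0, 328.0], [0.0, 446.9, 245.1], [0.0, 0.0, 1.0]] [[-0.998, -0.04, 0.058, 0.553], [-0.07, 0.588, -0.806, 0.724], [-0.001, -0.808, -0.589, 0.558], [0.0, 0.0, 0.0, 1.0]]
{'clock': 0.1, 'joint_pos': array([-1.13700080e+00,  2.41351016e-01,  3.86386085e-03,  1.33519773e+00,
       -1.18270476e-05,  1.57077999e+00]), 'joint_vel': array([ 0.00113658, -0.00078827,  0.00319681,  0.00021097,  0.00095339,
       -0.00079031]), 'tau': array([-6.76268646e-04, -3.73138583e+01,  2.53010148e+01,  1.08737583e-02,
        2.69916463e-06,  2.45754717e-05]), 'eef_pos': array([ 0.20992563, -0.45319321,  0.23849716]), 'tool_rot': array([ 9.76567557e-01,  2.15209001e-01, -2.08976810e-04, -9.20881026e-04]), 'ft_force': array([ 0.1638806 ,  0.71984192, -0.44957533]), 'ft_torque': array([ 0.0117112 ,  0.04151115, -0.01656754]), 'grip_width': 0.08569935210810739} 0.008
```

View pics/top0.png

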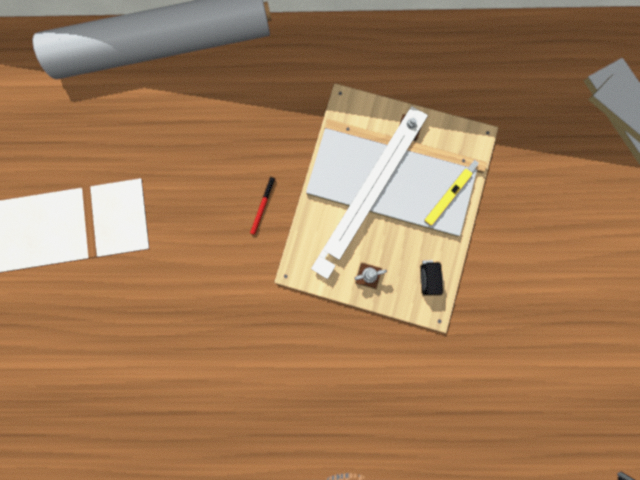

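View pics/side0.png

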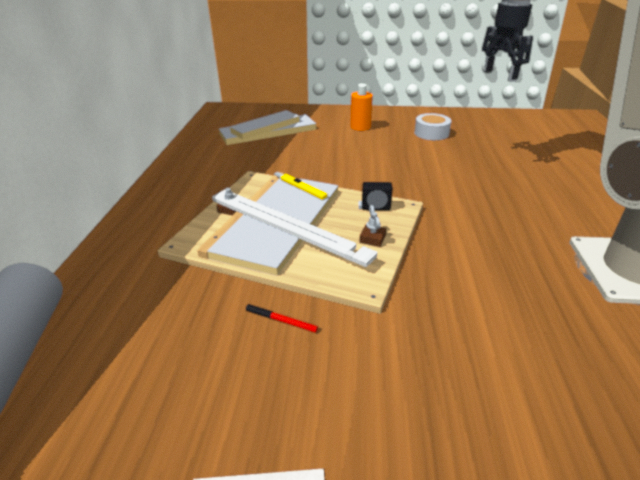

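Top view: jig corners at about (335,85), (497,127), (447,333), (276,283); pivot at (411,124), nut at (370,275), bar end at (323,268). The side view agrees. I'll zoom in on the nut and compute positions.

```bash
cat > h.py <<'E'
from workcell import bot
import cv2,numpy as np
def ray(n,uv,z):
    m=bot.camera_model(n);K,T=m["K"],m["T"]
    d=T[:3,:3]@np.linalg.solve(K,[*uv,1]);o=T[:3,3]
    return o+d*(z-o[2])/d[2]
def proj(n,p):
    m=bot.camera_model(n);T=np.linalg.inv(m["T"]);q=m["K"]@(T[:3,:3]@np.asarray(p)+T[:3,3]);return q[:2]/q[2]
def crop(n,f,x0,x1,y0,y1,s):
    i=bot.camera(n)[y0:y1,x0:x1];cv2.imwrite(f,cv2.resize(i,None,fx=s,fy=s,interpolation=cv2.INTER_CUBIC))
E
python3 - <<'E'
from h import *
a=cv2.imread("pics/top0.png")[230:330,300:400];b=cv2.imread("pics/side0.png")[190:270,320:420]
r=lambda i,s:cv2.resize(i,None,fx=s,fy=s,interpolation=cv2.INTER_CUBIC)
c=np.zeros((500,800,3),np.uint8);c[:400,:400]=r(a,4);c[:320,400:]=r(b,4);cv2.imwrite("pics/c1.png",c)
i=cv2.imread("pics/top0.png")[75:340,270:505];cv2.imwrite("pics/c2.png",r(i,2.25))
E
```

```text
(no output)
```

View pics/c1.png

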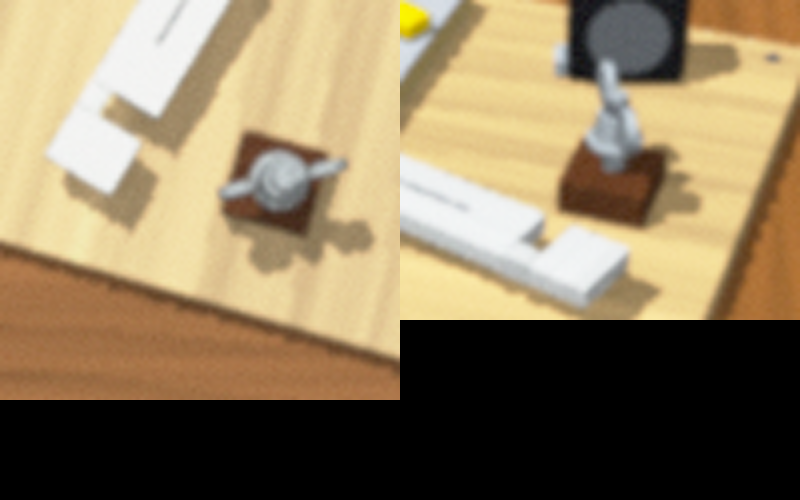

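View pics/c2.png

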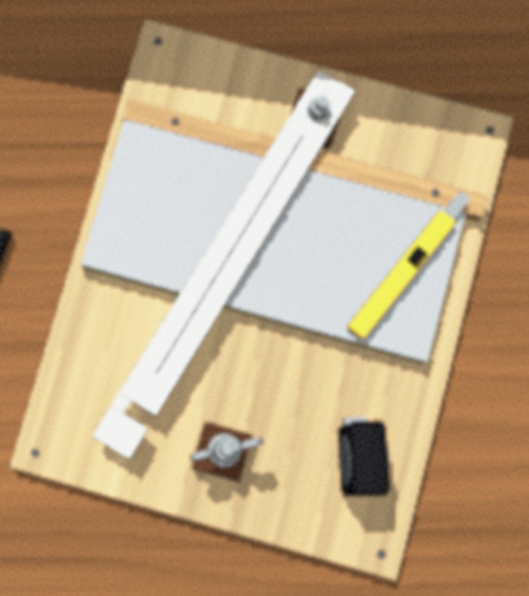

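```bash
cat >> h.py <<'E'
def fit(P,W):  # 2D rigid W=R P+t
    P,W=np.array(P,float),np.array(W)[:,:2];p,w=P.mean(0),W.mean(0)
    A=P-p;B=W-w;th=np.arctan2((A[:,0]*B[:,1]-A[:,1]*B[:,0]).sum(),(A*B).sum());c,s=np.cos(th),np.sin(th)
    R=np.array([[c,-s],[s,c]]);return th,R,w-R@p
E
python3 - <<'E'
from h import *
C=np.array([(146,20),(513,118),(397,582),(12,468)])/2.25+[270,75]
W=[ray("top",c,.018) for c in C]
P=[(.4,.19),(.4,-.19),(-.07,-.19),(-.07,.19)]
th,R,t=fit(P,W);print(th,t,"res",np.round((np.array(P)@R.T+t-np.array(W)[:,:2])*1e3,1).tolist())
piv=ray("top",np.array((319,108))/2.25+[270,75],.058);print("pivot",piv,R@[.34,0]+t)
print("packer",ray("top",np.array((272,183))/4+[300,230],.038), "hubtop",ray("top",np.array((285,177))/4+[300,230],.083))
a=ray("top",np.array((222,192))/4+[300,230],.083);b=ray("top",np.array((345,163))/4+[300,230],.083)
print("wings",a,b,np.degrees(np.arctan2(*(b-a)[1::-1])),np.linalg.norm(b-a))
# bar notch: end corners of bar top z .051
for q in [(48,155),(112,194),(141,148),(158,117),(107,92)]:
    w=ray("top",np.array(q)/4+[300,230],.051)[:2];print("bar jigframe",np.round(R.T@(w-t),4))
E
```

```text
-0.2882324187877406 [ 0.5145852  -0.04933733] res [[0.9, 1.0], [0.3, -2.0], [-0.5, -1.1], [-0.8, 2.1]]
pivot [ 0.84067791 -0.1446003   0.058     ] [ 0.84055945 -0.14598505]
packer [ 0.51553298 -0.04641014  0.038     ] hubtop [ 0.51626288 -0.04874706  0.083     ]
wings [ 0.50897055 -0.0171424   0.083     ] [ 0.52307017 -0.07886573  0.083     ] -77.13255728838546 0.0633132520562816
bar jigframe [-0.0192  0.1196]
bar jigframe [-0.0294  0.082 ]
bar jigframe [-0.0023  0.0742]
bar jigframe [0.0157 0.0701]
bar jigframe [0.0209 0.0992]
```

```bash
python3 -m jog '[[[0.2,0.262,0,0,0,48.7,255],[0.2,0.262,0,0,0,48.7,255],[0.2,0.262,0,0,0,48.7,255],[0.2,0.262,0,0,0,48.7,255],[0.2,0.262,0,0,0,48.7,255],[0.2,0.262,0,0,0,48.7,255],[0.2,0.262,0,0,0,48.7,255],[0.2,0.262,0,0,0,48.7,255],[0.2,0.262,0,0,0,48.7,255],[0.2,0.262,0,0,0,48.7,255]]]'
python3 -m jog '[[[0.197,0.261,0,0,0,0,255],[0.197,0.261,0,0,0,0,255],[0.197,0.261,0,0,0,0,255],[0.197,0.261,0,0,0,0,255],[0.197,0.261,0,0,0,0,255],[0.197,0.261,0,0,0,0,255],[0.197,0.261,0,0,0,0,255],[0.197,0.261,0,0,0,0,255],[0.197,0.261,0,0,0,0,255],[0.197,0.261,0,0,0,0,255]]]'
python3 -c "from workcell import bot;o=bot.get_obs();print(o['joint_pos'],bot.tip_extent)"
```

```text
clock: 0.93
eef_pos: [0.4109, -0.1898, 0.2388]
tool_rot: [0.8, 0.601, -0.0, -0.0]
ft_force: [0.1, -0.4, -0.3]
grip_width: 0.0002
clock: 1.77
eef_pos: [0.6074, 0.0691, 0.2376]
tool_rot: [0.801, 0.599, -0.001, -0.0]
ft_force: [-0.1, -0.6, 0.2]
grip_width: -0.0002
[ 1.13529004e-01  4.70481324e-01  3.32580012e-01  1.43557321e+00
 -6.35571978e-04  1.97074276e+00] 0.008
```

```bash
python3 -m jog '[[[0,0,-0.04,0,0,0,255],[0,0,-0.08,0,0,0,255],[0,0,-0.12,0,0,0,255],[0,0,-0.15,0,0,0,255],[0,0,-0.175,0,0,0,255],[0,0,-0.19,0,0,0,255],[0,0,-0.2,0,0,0,255],[0,0,-0.2,0,0,0,255]]]'
python3 - <<'E'
from h import *
crop("top","pics/c3.png",270,470,80,320,2.4)
E
```

```text
clock: 2.43
eef_pos: [0.6048, 0.0668, 0.0371]
tool_rot: [0.802, 0.598, -0.002, -0.001]
ft_force: [-0.8, 0.1, -0.1]
grip_width: -0.0001
```

View pics/c3.png

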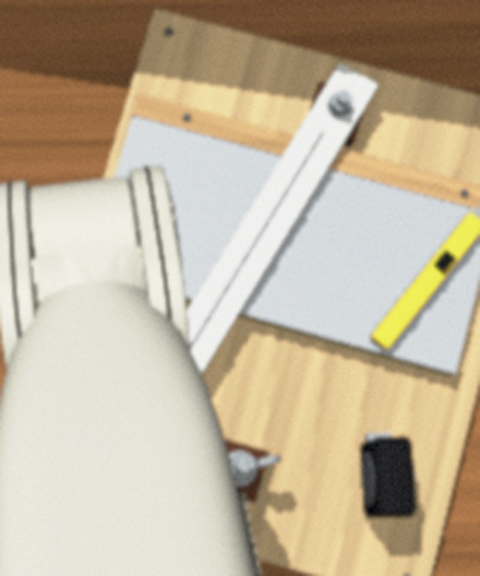

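The arm hides the bar end from the top camera, so I'll track the bar by force and the side camera. Now pushing along jig −y.

```bash
python3 -m jog '[[[-0.0023,-0.0077,0,0,0,0,255],[-0.0045,-0.0153,0,0,0,0,255],[-0.0068,-0.023,0,0,0,0,255],[-0.0091,-0.0307,0,0,0,0,255],[-0.0114,-0.0384,0,0,0,0,255],[-0.0136,-0.046,0,0,0,0,255],[-0.0159,-0.0537,0,0,0,0,255],[-0.0182,-0.0614,0,0,0,0,255],[-0.0205,-0.069,0,0,0,0,255],[-0.0227,-0.0767,0,0,0,0,255]]]'
python3 -m jog '[[[-0.0011,-0.0038,0,0,0,0,255],[-0.0023,-0.0077,0,0,0,0,255],[-0.0031,-0.0105,0,0,0,0,255],[-0.0037,-0.0125,0,0,0,0,255],[-0.0043,-0.0144,0,0,0,0,255]]]'
python3 - <<'E'
from h import *
crop("side","pics/c4.png",180,460,130,320,2.4)
E
```

```text
clock: 3.32
eef_pos: [0.584, -0.0081, 0.0392]
tool_rot: [0.801, 0.599, -0.0, -0.0]
ft_force: [-0.1, 3.1, 0.6]
grip_width: -0.0004
clock: 3.73
eef_pos: [0.58, -0.0219, 0.0392]
tool_rot: [0.801, 0.599, -0.0, -0.0]
ft_force: [-0.0, 2.2, 0.3]
grip_width: 0.0001
```

View pics/c4.png

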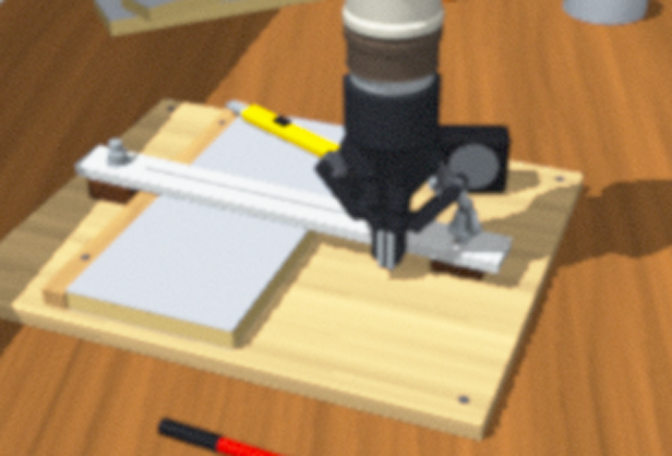

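The bar is about 13 mm from home. The gripper knuckle is near the nut, so I'll move the push point 28 mm towards the pivot before finishing.

```bash
python3 -m jog '[[[0.0028,0.0096,0,0,0,0,255],[0.0162,0.0056,0,0,0,0,255],[0.0296,0.0016,0,0,0,0,255],[0.0268,-0.008,0,0,0,0,255],[0.0257,-0.0118,0,0,0,0,255],[0.0245,-0.0157,0,0,0,0,255],[0.0242,-0.0166,0,0,0,0,255]]]'
python3 -m jog '[[[-0.0006,-0.0019,0,0,0,0,255],[-0.0009,-0.0029,0,0,0,0,255],[-0.0009,-0.0029,0,0,0,0,255]]]'
```

```text
clock: 4.37
eef_pos: [0.6039, -0.0388, 0.0393]
tool_rot: [0.801, 0.598, 0.0, -0.0]
ft_force: [1.0, 1.6, 0.5]
grip_width: 0.0002
clock: 4.62
eef_pos: [0.6032, -0.0405, 0.0393]
tool_rot: [0.801, 0.599, 0.001, -0.001]
ft_force: [1.4, 4.8, -0.4]
grip_width: 0.0002
```

```bash
python3 -m jog '[[[-0.0006,-0.0019,0,0,0,0,255],[-0.0006,-0.0019,0,0,0,0,255]]]'
python3 -m jog '[[[-0.0006,-0.0019,0,0,0,0,255],[-0.0006,-0.0019,0,0,0,0,255]]]'
```

```text
clock: 4.78
eef_pos: [0.6032, -0.0405, 0.0394]
tool_rot: [0.8, 0.599, 0.002, -0.002]
ft_force: [2.8, 9.3, -1.0]
grip_width: 0.0002
clock: 4.95
eef_pos: [0.6032, -0.0405, 0.0394]
tool_rot: [0.8, 0.6, 0.003, -0.003]
ft_force: [3.8, 13.3, -1.9]
grip_width: 0.0005
```

Hard stop: position is unchanged while the force climbs to 13 N, so the bar is home. I'll back off, rise and look.

```bash
python3 -m jog '[[[0.003,0.012,0,0,0,0,255],[0.009,0.03,0.0,0,0,0,255],[0.009,0.03,0.04,0,0,0,255],[0.009,0.06,0.08,0,0,0,255],[0.009,0.09,0.11,0,0,0,255],[0.009,0.13,0.11,0,0,0,255],[0.009,0.16,0.11,0,0,0,255],[0.009,0.16,0.11,0,0,0,255]]]'
python3 - <<'E'
from h import *
a=bot.camera("top")[225:325,310:410];b=bot.camera("side")[180:260,320:420]
r=lambda i,s:cv2.resize(i,None,fx=s,fy=s,interpolation=cv2.INTER_CUBIC)
c=np.zeros((400,800,3),np.uint8);c[:400,:400]=r(a,4);c[:320,400:]=r(b,4);cv2.imwrite("pics/c5.png",c)
E
```

```text
clock: 5.62
eef_pos: [0.6112, 0.1209, 0.1507]
tool_rot: [0.799, 0.601, 0.001, 0.0]
ft_force: [0.3, -0.8, -0.8]
grip_width: -0.0001
```

View pics/c5.png

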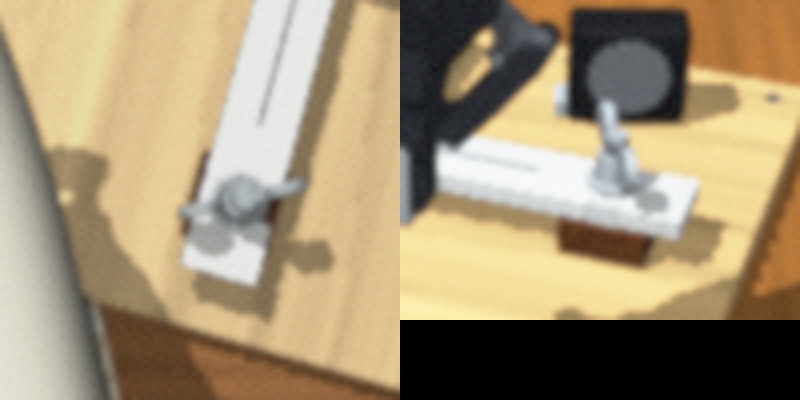

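Bar is home under the nut; the nut is unmoved, with wings at about 103° and −77° in world. Next I'll work out an orbit with the tip just above the hub.

Run:
```python
from h import *
o=bot.get_obs();print(o["eef_pos"],o["ft_force"],o["clock"])
c=np.array([.515,-.0487]);r=.028
p=lambda a:c+r*np.array([np.cos(np.radians(a)),np.sin(np.radians(a))])
print("start shift",p(185)-o["eef_pos"][:2], .0815-o["eef_pos"][2])
for s in(185,65,-55,-175):
    print(s,p(s),[np.round(p(s-12*k)-p(s),4).tolist() for k in range(1,11)])
```

```text
[0.61053576 0.11591688 0.14913529] [ 0.21251902 -0.34086598 -0.19333832] 5.7167
start shift [-0.12342921 -0.16705724] -0.06763528851908572
185 [ 0.48710655 -0.05114036] [[0.0001, 0.0059], [0.0014, 0.0116], [0.0039, 0.0169], [0.0074, 0.0215], [0.0118, 0.0254], [0.017, 0.0282], [0.0226, 0.0299], [0.0284, 0.0304], [0.0342, 0.0297], [0.0397, 0.0278]]
65 [ 0.52683331 -0.02332338] [[0.005, -0.003], [0.0093, -0.007], [0.0127, -0.0118], [0.0149, -0.0172], [0.0161, -0.0229], [0.016, -0.0288], [0.0146, -0.0345], [0.0122, -0.0398], [0.0086, -0.0445], [0.0042, -0.0483]]
-55 [ 0.53106014 -0.07163626] [[-0.0051, -0.0028], [-0.0107, -0.0045], [-0.0165, -0.0051], [-0.0224, -0.0043], [-0.0279, -0.0024], [-0.0329, 0.0006], [-0.0372, 0.0046], [-0.0405, 0.0094], [-0.0428, 0.0147], [-0.044, 0.0205]]
-175 [ 0.48710655 -0.05114036] [[0.0001, 0.0059], [0.0014, 0.0116], [0.0039, 0.0169], [0.0074, 0.0215], [0.0118, 0.0254], [0.017, 0.0282], [0.0226, 0.0299], [0.0284, 0.0304], [0.0342, 0.0297], [0.0397, 0.0278]]
```

```bash
python3 -m jog '[[[-0.03,-0.03,0,0,0,0,255],[-0.06,-0.06,0,0,0,0,255],[-0.09,-0.09,0,0,0,0,255],[-0.12,-0.12,0,0,0,0,255],[-0.124,-0.1657,0,0,0,0,255],[-0.124,-0.1657,0,0,0,0,255],[-0.124,-0.1657,-0.03,0,0,0,255],[-0.124,-0.1657,-0.055,0,0,0,255],[-0.124,-0.1657,-0.067,0,0,0,255],[-0.124,-0.1657,-0.0675,0,0,0,255]]]'
python3 - <<'E'
from h import *
o=bot.get_obs();print(o["eef_pos"],o["ft_force"])
crop("side","pics/c6.png",320,440,160,260,5)
E
```

```text
clock: 6.55
eef_pos: [0.484, -0.0522, 0.0786]
tool_rot: [0.802, 0.598, -0.003, -0.002]
ft_force: [-0.9, 0.7, -0.2]
grip_width: -0.0
[ 0.48396698 -0.05216332  0.07859506] [-0.86982868  0.65808706 -0.20293467]
```

View pics/c6.png

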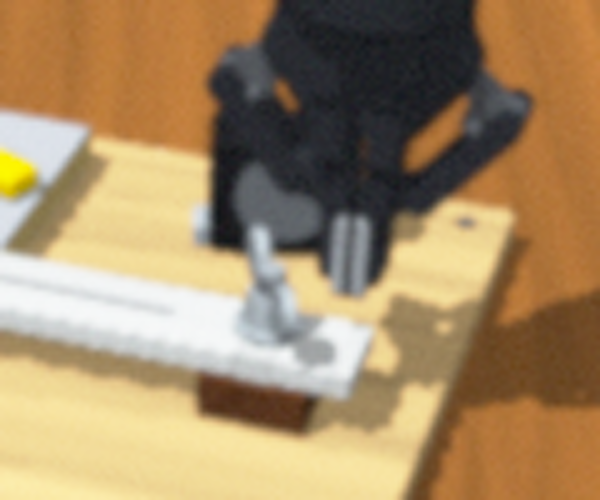

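Finger stands on the robot side of the nut, clear, between the wings (tip at (350,293), wing at (260,230)). Starting the clockwise orbit.

```bash
python3 -m jog '[[[0.0001,0.0059,0,0,0,0,255],[0.0014,0.0116,0,0,0,0,255],[0.0039,0.0169,0,0,0,0,255],[0.0074,0.0215,0,0,0,0,255],[0.0118,0.0254,0,0,0,0,255],[0.017,0.0282,0,0,0,0,255],[0.0226,0.0299,0,0,0,0,255],[0.0284,0.0304,0,0,0,0,255],[0.0342,0.0297,0,0,0,0,255],[0.0397,0.0278,0,0,0,0,255]]]'
python3 - <<'E'
from h import *
crop("side","pics/c7.png",320,440,160,260,5)
E
```

```text
clock: 7.43
eef_pos: [0.5275, -0.0226, 0.0816]
tool_rot: [0.801, 0.599, 0.0, -0.0]
ft_force: [-0.6, 1.1, -0.7]
grip_width: 0.0003
```

View pics/c7.png

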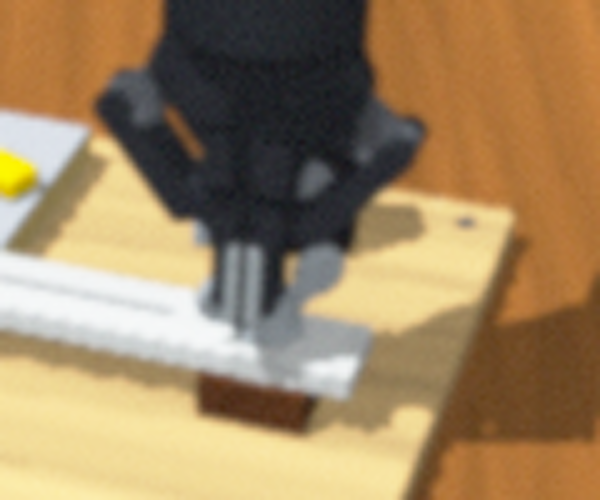

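The other wing has swung to the right (320,270), so the nut has turned about 90° clockwise with the finger. Continuing.

```bash
python3 -m jog '[[[0.005,-0.003,0,0,0,0,255],[0.0093,-0.007,0,0,0,0,255],[0.0127,-0.0118,0,0,0,0,255],[0.0149,-0.0172,0,0,0,0,255],[0.0161,-0.0229,0,0,0,0,255],[0.016,-0.0288,0,0,0,0,255],[0.0146,-0.0345,0,0,0,0,255],[0.0122,-0.0398,0,0,0,0,255],[0.0086,-0.0445,0,0,0,0,255],[0.0042,-0.0483,0,0,0,0,255]]]'
python3 -m jog '[[[-0.0051,-0.0028,0,0,0,0,255],[-0.0107,-0.0045,0,0,0,0,255],[-0.0165,-0.0051,0,0,0,0,255],[-0.0224,-0.0043,0,0,0,0,255],[-0.0279,-0.0024,0,0,0,0,255],[-0.0329,0.0006,0,0,0,0,255],[-0.0372,0.0046,0,0,0,0,255]]]'
```

```text
clock: 8.32
eef_pos: [0.5313, -0.0723, 0.0822]
tool_rot: [0.801, 0.599, 0.0, 0.001]
ft_force: [0.6, 0.2, 0.4]
grip_width: -0.0002
clock: 8.9
eef_pos: [0.493, -0.0666, 0.0817]
tool_rot: [0.801, 0.599, -0.0, 0.0]
ft_force: [1.0, -1.2, -1.0]
grip_width: 0.0002
```

Run:
```python
from h import *
r=.028
p=lambda a:r*np.array([np.cos(np.radians(a)),np.sin(np.radians(a))])
for s in range(-139,-460,-24): print(s,[np.round(p(s-8*k)-p(s),4).tolist() for k in (1,2,3)])
crop("side","pics/c8.png",320,440,160,260,5)
```

```text
-139 [[-0.0024, 0.0031], [-0.0042, 0.0065], [-0.0056, 0.0102]]
-163 [[-0.0009, 0.0038], [-0.0012, 0.0077], [-0.001, 0.0116]]
-187 [[0.0007, 0.0038], [0.002, 0.0075], [0.0038, 0.011]]
-211 [[0.0022, 0.0032], [0.0049, 0.0061], [0.0079, 0.0085]]
-235 [[0.0033, 0.002], [0.0069, 0.0035], [0.0107, 0.0045]]
-259 [[0.0039, 0.0005], [0.0078, 0.0004], [0.0116, -0.0002]]
-283 [[0.0037, -0.0011], [0.0073, -0.0028], [0.0106, -0.0049]]
-307 [[0.0029, -0.0026], [0.0055, -0.0055], [0.0076, -0.0088]]
-331 [[0.0017, -0.0035], [0.0028, -0.0073], [0.0034, -0.0111]]
-355 [[0.0001, -0.0039], [-0.0004, -0.0078], [-0.0014, -0.0116]]
-379 [[-0.0015, -0.0036], [-0.0035, -0.0069], [-0.006, -0.01]]
-403 [[-0.0029, -0.0027], [-0.0061, -0.0049], [-0.0095, -0.0067]]
-427 [[-0.0037, -0.0013], [-0.0075, -0.002], [-0.0114, -0.0022]]
-451 [[-0.0039, 0.0003], [-0.0077, 0.0012], [-0.0113, 0.0026]]
```

View pics/c8.png

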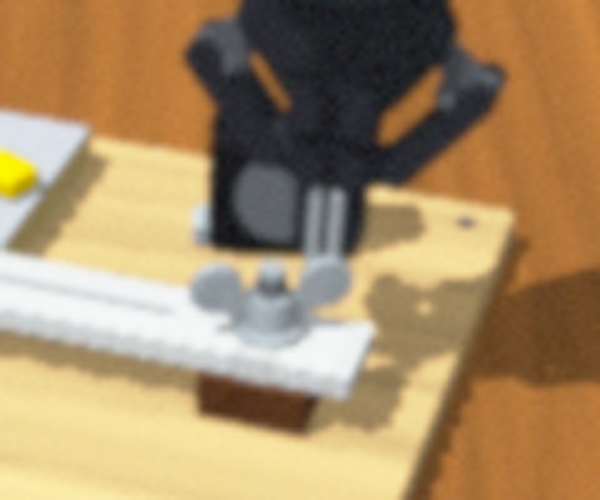

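Wings now lie along the bar (195–345 across the picture), with the finger behind the right one; about 5 rad turned. Now small steps with force checks.

```bash
python3 -m jog '[[[-0.0024,0.0031,0,0,0,0,255],[-0.0042,0.0065,0,0,0,0,255],[-0.0056,0.0102,0,0,0,0,255]]]'
```

```text
clock: 9.2
eef_pos: [0.4881, -0.0562, 0.0817]
tool_rot: [0.801, 0.599, -0.0, -0.0]
ft_force: [-0.2, -0.5, 0.5]
grip_width: -0.0
```

```bash
python3 -m jog '[[[-0.0009,0.0038,0,0,0,0,255],[-0.0012,0.0077,0,0,0,0,255],[-0.001,0.0116,0,0,0,0,255]]]'
```

```text
clock: 9.45
eef_pos: [0.4872, -0.0446, 0.0818]
tool_rot: [0.801, 0.599, -0.0, 0.0]
ft_force: [-1.2, -1.6, 0.2]
grip_width: 0.0001
```

```bash
python3 -m jog '[[[0.0007,0.0038,0,0,0,0,255],[0.002,0.0075,0,0,0,0,255],[0.0038,0.011,0,0,0,0,255]]]'
```

```text
clock: 9.7
eef_pos: [0.4909, -0.0336, 0.0817]
tool_rot: [0.801, 0.599, -0.0, -0.0]
ft_force: [-0.7, -2.1, -0.0]
grip_width: 0.0004
```

```bash
python3 -m jog '[[[0.0022,0.0032,0,0,0,0,255],[0.0049,0.0061,0,0,0,0,255],[0.0079,0.0085,0,0,0,0,255]]]'
```

```text
clock: 9.95
eef_pos: [0.499, -0.0248, 0.0817]
tool_rot: [0.801, 0.599, -0.0, -0.0]
ft_force: [-1.0, -1.8, 0.9]
grip_width: -0.0003
```

```bash
python3 -m jog '[[[0.0033,0.002,0,0,0,0,255],[0.0069,0.0035,0,0,0,0,255],[0.0107,0.0045,0,0,0,0,255]]]'
```

```text
clock: 10.2
eef_pos: [0.5099, -0.0206, 0.0817]
tool_rot: [0.801, 0.599, -0.0, -0.0]
ft_force: [-2.0, -0.4, 0.5]
grip_width: 0.0002
```

```bash
python3 -c "from workcell import bot;print(bot.get_obs()['ft_force'])"
```

```text
[-1.96116445 -0.42107367  0.48056825]
```

```bash
python3 -m jog '[[[0.0039,0.0005,0,0,0,0,255],[0.0078,0.0004,0,0,0,0,255],[0.0116,-0.0002,0,0,0,0,255]]]'
```

```text
clock: 10.45
eef_pos: [0.5216, -0.0209, 0.0817]
tool_rot: [0.801, 0.599, -0.0, -0.0]
ft_force: [-1.3, 0.3, 1.3]
grip_width: 0.0004
```

```bash
python3 -m jog '[[[0.0037,-0.0011,0,0,0,0,255],[0.0073,-0.0028,0,0,0,0,255]]]'
```

```text
clock: 10.62
eef_pos: [0.5293, -0.0237, 0.0818]
tool_rot: [0.801, 0.599, 0.0, -0.0]
ft_force: [-1.5, 0.7, 0.4]
grip_width: 0.0002
```

```bash
python3 -m jog '[[[0.0033,-0.0021,0,0,0,0,255],[0.0062,-0.0047,0,0,0,0,255],[0.0088,-0.0076,0,0,0,0,255]]]'
```

```text
clock: 10.87
eef_pos: [0.5379, -0.0316, 0.0818]
tool_rot: [0.801, 0.599, 0.0, -0.0]
ft_force: [-0.6, 0.9, 0.0]
grip_width: -0.0003
```

```bash
python3 -m jog '[[[0.0021,-0.0033,0,0,0,0,255],[0.0038,-0.0068,0,0,0,0,255],[0.0049,-0.0106,0,0,0,0,255]]]'
```

```text
clock: 11.12
eef_pos: [0.5425, -0.0409, 0.0818]
tool_rot: [0.801, 0.599, 0.001, -0.002]
ft_force: [-2.8, 13.2, 1.9]
grip_width: 0.0002
```

Stop reached (13 N against the wing, after about 8.6 rad). I'll hold briefly, then back off anticlockwise, lift and look.

```bash
python3 -m jog '[[[-0.0003,0.001,0,0,0,0,255],[-0.0003,0.001,0,0,0,0,255],[-0.0003,0.001,0,0,0,0,255]]]'; python3 -m jog '[[[-0.001,0.006,0,0,0,0,255],[0.0,0.014,0,0,0,0,255],[0.0,0.016,0.03,0,0,0,255],[0.0,0.03,0.07,0,0,0,255],[0.04,0.07,0.11,0,0,0,255],[0.06,0.11,0.12,0,0,0,255],[0.07,0.15,0.12,0,0,0,255],[0.07,0.18,0.12,0,0,0,255],[0.07,0.18,0.12,0,0,0,255]]]'
python3 - <<'E'
from h import *
a=bot.camera("top")[225:325,310:410];b=bot.camera("side")[180:260,320:420]
r=lambda i,s:cv2.resize(i,None,fx=s,fy=s,interpolation=cv2.INTER_CUBIC)
c=np.zeros((400,800,3),np.uint8);c[:400,:400]=r(a,4);c[:320,400:]=r(b,4);cv2.imwrite("pics/c9.png",c)
E
```

```text
clock: 11.37
eef_pos: [0.5422, -0.0404, 0.0819]
tool_rot: [0.801, 0.599, 0.001, -0.001]
ft_force: [0.4, 5.4, 0.7]
grip_width: 0.0002
clock: 12.12
eef_pos: [0.6137, 0.1442, 0.2028]
tool_rot: [0.8, 0.6, 0.002, 0.0]
ft_force: [-0.2, -0.7, -0.2]
grip_width: -0.0001
```

View pics/c9.png

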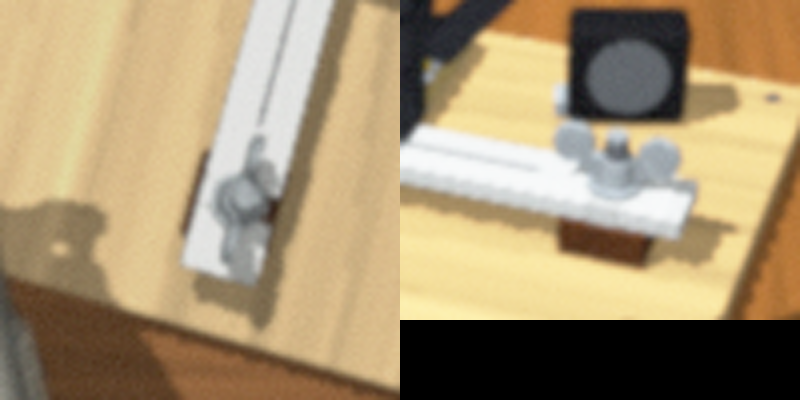

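Wings now lie along the bar at about −14°, and the bar is still home. For insurance I'll re-touch the wing gently to confirm the stop, then release slowly.

```bash
python3 -m jog '[[[-0.01,-0.04,0,0,0,0,255],[-0.03,-0.08,0,0,0,0,255],[-0.05,-0.12,0,0,0,0,255],[-0.07,-0.15,-0.04,0,0,0,255],[-0.07,-0.164,-0.08,0,0,0,255],[-0.07,-0.164,-0.11,0,0,0,255],[-0.07,-0.164,-0.12,0,0,0,255],[-0.07,-0.164,-0.12,0,0,0,255],[-0.071,-0.174,-0.12,0,0,0,255],[-0.0705,-0.177,-0.12,0,0,0,255]]]'; python3 -m jog '[[[0.0002,-0.001,0,0,0,0,255],[0.0002,-0.001,0,0,0,0,255]]]';python3 -m jog '[[[0.0002,-0.001,0,0,0,0,255],[0.0002,-0.001,0,0,0,0,255]]]';python3 -m jog '[[[0.0002,-0.001,0,0,0,0,255],[0.0002,-0.001,0,0,0,0,255]]]'
```

```text
clock: 13.05
eef_pos: [0.5424, -0.0398, 0.0833]
tool_rot: [0.801, 0.598, 0.0, 0.001]
ft_force: [-0.3, -0.0, 0.4]
grip_width: 0.0004
clock: 13.22
eef_pos: [0.5434, -0.0397, 0.0837]
tool_rot: [0.801, 0.598, 0.001, 0.001]
ft_force: [-0.2, -0.6, 0.3]
grip_width: -0.0002
clock: 13.38
eef_pos: [0.5426, -0.04, 0.0827]
tool_rot: [0.801, 0.599, 0.001, 0.001]
ft_force: [0.3, 0.2, 0.8]
grip_width: -0.0002
clock: 13.55
eef_pos: [0.5426, -0.0403, 0.0823]
tool_rot: [0.801, 0.599, 0.001, -0.0]
ft_force: [-0.0, 3.2, 1.4]
grip_width: 0.0001
```

```bash
python3 -m jog '[[[0.0002,-0.0015,0,0,0,0,255],[0.0002,-0.0015,0,0,0,0,255],[0.0002,-0.0015,0,0,0,0,255]]]'; python3 -m jog '[[[0,0.0008,0,0,0,0,255],[0,0.0016,0,0,0,0,255],[0,0.0024,0,0,0,0,255],[0,0.0032,0,0,0,0,255],[0,0.005,0,0,0,0,255],[0,0.01,0,0,0,0,255],[0,0.018,0,0,0,0,255],[0,0.018,0.03,0,0,0,255],[0,0.018,0.07,0,0,0,255],[0.02,0.05,0.1,0,0,0,255]]]'; python3 -m jog '[[[0.04,0.04,0.02,0,0,0,255],[0.05,0.08,0.02,0,0,0,255],[0.05,0.12,0.02,0,0,0,255],[0.05,0.13,0.02,0,0,0,255],[0.05,0.13,0.02,0,0,0,255],[0.05,0.13,0.02,0,0,0,255]]]'
python3 - <<'E'
from h import *
crop("top","pics/f.png",240,500,80,340,2.25)
E
```

```text
clock: 13.8
eef_pos: [0.5427, -0.0406, 0.0822]
tool_rot: [0.8, 0.599, 0.002, -0.001]
ft_force: [-0.7, 5.9, 3.4]
grip_width: 0.0
clock: 14.63
eef_pos: [0.5578, 0.0003, 0.1801]
tool_rot: [0.803, 0.597, -0.001, 0.001]
ft_force: [2.0, -0.6, -0.1]
grip_width: 0.0002
clock: 15.13
eef_pos: [0.6092, 0.135, 0.1971]
tool_rot: [0.8, 0.6, -0.001, 0.0]
ft_force: [1.0, 0.1, -0.3]
grip_width: 0.0001
```

View pics/f.png

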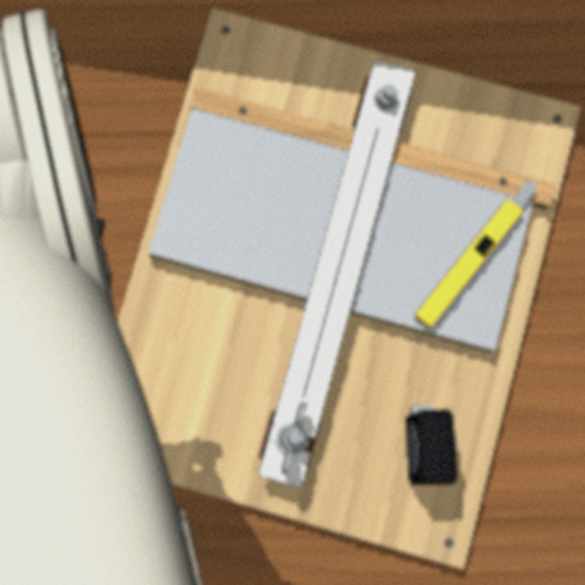

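The bar is home and the nut is seated, with the wings along the bar around (297,437). The board, knife and tape are where they started, and the arm is clear.

```bash
python3 -c "from workcell import bot;print(bot.get_obs()['ft_force']);bot.job_done()"
```

```text
[ 0.62174212 -0.53703993  0.08090124]
the job is handed in; nothing more can be done
```

I pushed the bar home on the stud, ran the wing nut down clockwise until it stopped on the bar, and handed the job in at about 15 s of the 72 s allowed.

- **Bar:** with the closed fingertip still pushing, the force rose to 13 N and the position no longer changed. Later pictures show the notch still on the stud.
- **Wing nut:** it turned about 8.3 rad, at around 2 N, before stopping. A gentle second touch met the stop at the same place (5.9 N). The highest force I read against the nut was about 13.5 N.
- **Other items:** in the last top picture the board, knife and tape measure look unmoved. The arm hid the marker there, so I did not check it at the end; nothing came within several cm of it.
- **Finish:** the arm ended clear of everything, with no contact force beyond noise. No check failed. The seated angle was judged from force and pictures, as it could not be read directly.

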